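Centre a top-heavy shoe-tree knob on its lacquering stand

ROBOT

A 7-joint arm with a two-finger parallel gripper is mounted at the origin on the work surface. World frame = base frame: x ahead of the robot, y to its left, z up, the work surface at z = 0. Lengths are in m, angles in rad, forces in N, time in s.
With the tool pointing down it reaches from about 0.425 to 0.875 m from the base axis. Payload 4.7 kg.
Tool frame: the origin (TCP) lies between the finger pads; the fingertips stand 11 mm ahead of it and the grasp point (between the pads) lies 8 mm behind it; z points along the fingers, y is the direction in which the jaws open and shut (so a half turn about z gives the same grasp; the last joint's range is limited). The gripper opens to 87 mm and grips with 3 to 60 N. Pads are 19 mm wide; open, the fingers measure 117 mm over their backs; the gripper's body (75 mm by 190 mm) begins 51 mm behind the grasp point.
Start: joints at [1.361, 0.321, -0.07, 1.45, 0.023, 1.371, -0.057], TCP at [0.144, -0.634, 0.234] pointing down, gripper open.
Joint ranges: [-2.86, 2.86], [-0.3, 2.09], [-1.38, 1.24], [0.06, 2.45], [-1.56, 4.7], [0.09, 2.05], [-2.69, 2.69]. Speed limits (rad/s): [2.57, 2.57, 3.14, 3.14, 3.14, 3.14, 3.14].

INTERFACE

Orientations are given as a rotation vector (axis times angle).
In Python, from bench import ctrl gives the robot as it stands.
- The arm moves only by the tool servo_tool, never from a script. Its argument "series" is a list of rows, each an object with "travel": the shift along the tool's x, y, z in m, a list of three; "angular": the turn, a rotation vector about the tool's x, y, z in rad, a list of three. A call has 1 to 5 rows; each row shifts and turns the commanded pose from where the row before left it, along the tool's axes as they then stand; what a row does not reach is not made up. A row lasts 1/10 s, in which the tool goes at most 50 mm and 8.59 degrees, less where a joint would pass 70% of its speed; a pose out of reach is approached as far as the arm can. A call with a gripper value outside its range is refused whole. "claw" is the finger opening in m, from 0 to 0.087, set as the call begins (left out, the last holds). The fingers move at their own pace and stop on an object; "squeeze" is the grip in N (left out, the last holds). Time passes only in rows, so rows that do not move let the fingers close. It gives the time, the measured TCP pose, the force and the opening at its end, in the units of the state.
- ctrl.get_state(): the state, without advancing time (a new reading comes with each control period).
- ctrl.get_image(name): name is "side" or "top"; returns the picture (400x640x3 uint8, red, green, blue); there is no depth.
- ctrl.calibration(name): a dict with "fx", "fy", "cx", "cy" (pixels), "distortion" ([k1, k2, p1, p2, k3] as OpenCV has them; the pictures are not rectified), "rvec" (rotation vector, rad) and "tvec" (3), from world to camera coordinates, as OpenCV has them. Camera axes: x right, y down, z forward; pixel columns grow to the right and rows downward; lengths in m; the calibration is good to about 2 mm. A picture is of the moment at which its call begins. calibration takes no time and is no camera call.
- ctrl.close_job(): hands the job in, once; it reports no verdict.
The state is a dict: "time": time; "joint_positions": joint angles; "qd": joint speeds; "joint_torque": joint torques, N m; "position": TCP position; "tool_rot": TCP orientation; "ft_force": force on the tool from outside, world axes, zero at the start; "torque": the same for the moment, N m; "grip_width": opening from 0.0 (shut) to 1.0 (fully open).
Only numpy, scipy, OpenCV 4.12 (cv2) and the standard library are available. Lean on these libraries where they do the work, as an engineer would, in place of code of your own. Each camera call takes 0.05 s, during which the arm holds its last target.

TASK

The shoe-tree knob with the dark walnut foot and brass ball stands off-centre on its small round lacquering stand. Tap it lightly with a fingertip, low on its wooden foot, until it stands centred on the white disc with an even margin all round; never pinch it, lift it, hit it hard, tip it over or knock it off. Leave the steel-headed knob on the other stand and everything else on the bench undisturbed.

Things in the scene. Friction and masses are not known exactly. Their poses are not given: they have to be found in the camera images.
- knob: Loose top-heavy knob to centre, 52 mm tall, 0.08 kg. Walnut foot: underside 26 mm across, 34 mm band from 3 to 12 mm above it, thin neck; brass ball 24 mm across centred 40 mm up. A straight upright finger beside it meets the band first. Pushed at the band it slides (friction about 0.6); pushed above about 20 mm it tips. Origin: centre of underside, z up through the ball.
- stand_center (a point): Centre of the top face of the fixed white disc that the knob stands on: where the knob's origin belongs. Disc 60 mm across, top 60 mm above the bench, with a blue 55 mm and a red 45 mm ring printed round its centre; thin column on a dark steel foot 90 mm across. The stand may take the left or the right place. z up.
- knob2: Bystander: a second knob of the same shape and size with a pale beech foot and a steel ball, already centred on the other stand. Origin: centre of its underside. Leave it alone.
- stand2_center (a point): Centre of the top face of the other stand's disc (same stand, same sizes); the pale knob stands on it.
- shoetree: Bystander: pale wooden shoe tree 245 mm long, 90 mm high, lying on the bench with its toe piece to its own +x. Origin on the bench under it.
- tin: Bystander: red polish tin, 68 mm across, 26 mm high, standing between the two stands. Origin: centre of its underside.
- jar: Bystander: amber jar with a black cap, 52 mm across, 55 mm high. Origin: centre of its underside.
- brush: Bystander: shoe brush 150 by 50 mm, 43 mm high, bristles down, long side along its x. Origin: centre of its underside.
- hammer: Bystander: hammer lying on the bench, handle to its own -x.
- shoehorn: Bystander: flat green shoehorn, 6 mm thick, lying along its own x from -38 to +240 mm.
There are look-alikes about, which are no part of the job. Leave any blue or green look-alike of the knob alone. What is shaped like the part that bears stand2_center but pink is not meant.

How it is judged:
At the end, for the whole second after the job is handed in: The brass-headed knob stands upright (within 0.06 rad) and at rest on its disc, its axis within 5 mm of the disc's centre; the steel-headed knob still stands upright within 5 mm of the centre of its own disc (horizontal distance between knob and stand_center below 0.005 m and z of knob in the frame of stand_center between -0.003 and 0.003 m and angle between each of knob, knob2's own z axis and vertical below 0.06 rad and linear speed of knob below 0.02 m/s and horizontal distance between knob2 and stand2_center below 0.005 m); the robot touches nothing.
It fails at once if the knob is tipped more than 0.28 rad or knocked off the disc (angle between knob's own z axis and vertical above 0.28 rad or z of knob in the frame of stand_center below -0.008 m).
It fails at once if the knob is lifted more than 8 mm off the disc (z of knob in the frame of stand_center above 0.008 m).
It fails at once if the knob is pinched or hit with more than 12 N (contact force between the fingers and knob above 12 N).
It fails at once if the steel-headed knob is moved more than 4 mm (distance of knob2 from where it was at the start of the episode above 0.004 m).
It fails at once if something else on the bench is moved more than 15 mm (distance of any of shoetree, tin, jar, brush, hammer, shoehorn from where it was at the start of the episode above 0.015 m).
It also fails if it takes over 38 s, if anything falls off the work surface, if the arm or the gripper's body presses on something with over 40 N, if the wrist force passes 120 N, or if a joint passes its speed limit or range.

## Working session

There is one attempt and no reset: what is moved stays moved. The work goes in short steps, Python scripts to look and compute and a tool call to move; the robot and the scene stay as the last step left them, time stands still between calls to the robot, and variables do not carry over. Pictures are saved under pics/ and viewed, and the job is handed in when it is done.

Besides the shell and the picture viewer there is one more tool, called after "Request:" as a command line: name --argument value ..., lists and objects as JSON in quotes. servo_tool: Moves the arm, as the interface text tells. Its arguments: {"type":"object","properties":{"series":{"type":"array","items":{"type":"object","properties":{"travel":{"type":"array","items":{"type":"number"}},"angular":{"type":"array","items":{"type":"number"}}}}},"claw":{"type":"number"},"squeeze":{"type":"number"}},"required":["series"]}

```bash
mkdir -p pics; ls; python3 - <<'E'
from bench import ctrl
import cv2
for n in("side","top"):
    im=ctrl.get_image(n); cv2.imwrite(f"pics/{n}0.png",im[:,:,::-1]); print(n,ctrl.calibration(n))
print(ctrl.get_state())
E
```

```text
pics
side {'fx': 470.99754487651876, 'fy': 470.99754487651876, 'cx': 313.06697287503704, 'cy': 206.15436980170475, 'distortion': array([-0.14190624,  0.        ,  0.        ,  0.        ,  0.        ]), 'rvec': array([ 0.65454997, -2.6306575 ,  1.18500951]), 'tvec': array([0.49589967, 0.22330209, 0.97748004])}
top {'fx': 445.45016035209966, 'fy': 445.45016035209966, 'cx': 322.6126298209051, 'cy': 204.08995766038126, 'distortion': array([-0.10103607,  0.        ,  0.        ,  0.        ,  0.        ]), 'rvec': array([ 2.14085902, -2.18593479,  0.15596731]), 'tvec': array([0.0280121 , 0.53911788, 1.37651868])}
{'time': 0.1, 'joint_positions': array([ 1.36109463,  0.32174597, -0.07008199,  1.45151868,  0.02258425,
        1.37079281, -0.05691961]), 'qd': array([-5.16942073e-04, -1.72286628e-03,  3.89031206e-04, -4.63654436e-03,
       -6.41661790e-04,  1.23690606e-03, -3.20760432e-05]), 'joint_torque': array([-1.56715614e-04, -4.92566121e+01, -4.05678023e-01, -3.13399494e+01,
       -6.40360638e-02,  3.95180297e-02,  1.04259839e-04]), 'position': array([ 0.14411574, -0.6333512 ,  0.23258995]), 'tool_rot': array([-3.12029663e+00, -3.50631324e-01,  4.13518335e-04]), 'ft_force': array([-7.20851955e-05,  3.90650759e-01,  2.07301435e-01]), 'torque': array([0.03926864, 0.00425592, 0.00923104]), 'grip_width': 0.999685580997224}
```

View pics/side0.png

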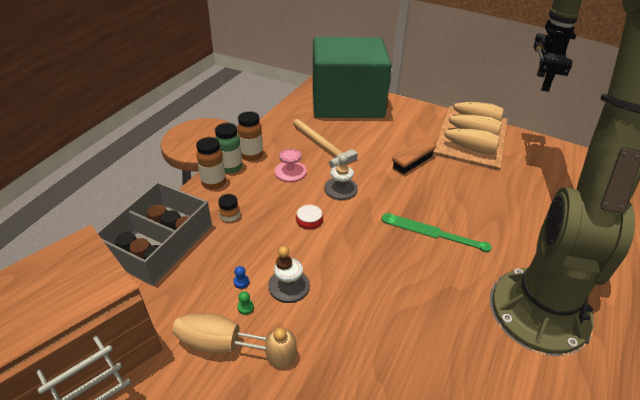

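View pics/top0.png

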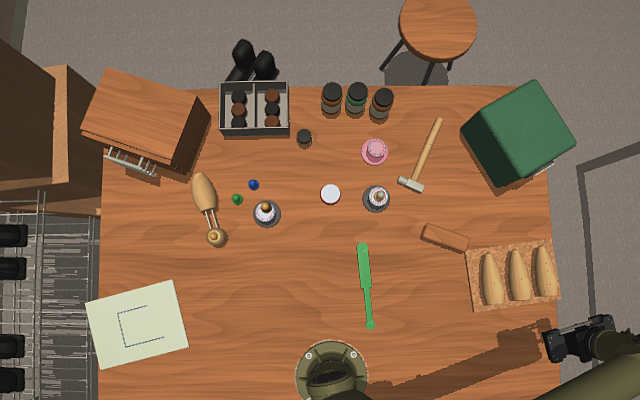

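The target knob is at about side (285,265) and top (265,212). The steel-headed knob is at side (342,175) and top (377,198). I'll enlarge both.

```bash
cat > h.py <<'E'
import numpy as np, cv2
from bench import ctrl
C={n:ctrl.calibration(n) for n in("side","top")}
def K(n):
    c=C[n]; return np.array([[c['fx'],0,c['cx']],[0,c['fy'],c['cy']],[0,0,1.]])
def proj(n,P):
    return cv2.projectPoints(np.array(P,float).reshape(-1,3),C[n]['rvec'],C[n]['tvec'],K(n),C[n]['distortion'])[0].reshape(-1,2)
def onz(n,uv,z):
    u=cv2.undistortPoints(np.array(uv,float).reshape(-1,1,2),K(n),C[n]['distortion']).reshape(-1,2)
    R=cv2.Rodrigues(C[n]['rvec'])[0]; o=-R.T@C[n]['tvec']
    d=np.c_[u,np.ones(len(u))]@R
    return o+d*((z-o[2])/d[:,2])[:,None]
def crop(im,c,r,s,fn):
    x,y=c; k=im[y-r:y+r,x-r:x+r,::-1]; cv2.imwrite(fn,cv2.resize(k,None,fx=s,fy=s,interpolation=cv2.INTER_CUBIC))
E
python3 - <<'E'
from h import *
a=cv2.imread("pics/side0.png")[:,:,::-1];b=cv2.imread("pics/top0.png")[:,:,::-1]
p=[a[235:305,250:330],b[177:247,227:307]]
cv2.imwrite("pics/c0.png",np.hstack([cv2.resize(np.ascontiguousarray(x[:,:,::-1]),(400,350) if 0 else (400,350)) for x in p]))
print(onz("top",[[265,212],[377,198],[330,194]],.06), onz("side",[[288,271],[342,175]],.06))
E
```

```text
[[ 0.51510989  0.19639241  0.06      ]
 [ 0.5520911  -0.15309262  0.06      ]
 [ 0.56754061 -0.00648039  0.06      ]] [[ 0.51298751  0.2033917   0.06      ]
 [ 0.55127093 -0.14432675  0.06      ]]
```

View pics/c0.png

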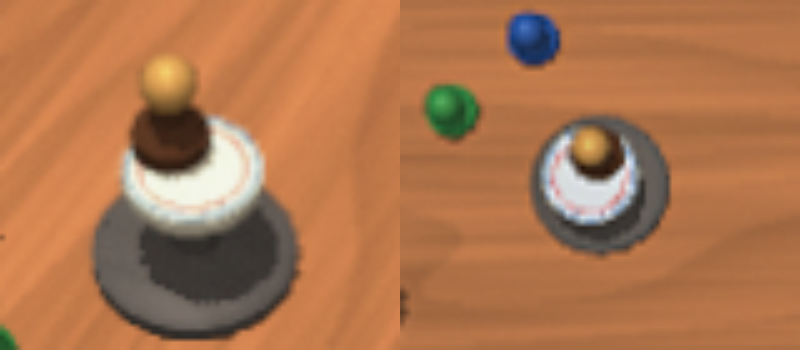

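```bash
cat >> h.py <<'E'
t=np.linspace(0,2*np.pi,90)
def circ(c,r,z): return np.c_[c[0]+r*np.cos(t),c[1]+r*np.sin(t),np.full(90,z)]
def overlay(im,n,cen,win,s,disc,knob,fn):
    x,y=cen; bgr=np.ascontiguousarray(im[y-win:y+win,x-win:x+win,::-1]); big=cv2.resize(bgr,None,fx=s,fy=s,interpolation=cv2.INTER_CUBIC)
    raw=big.copy()
    def dr(P,col):
        q=(proj(n,P)-[x-win,y-win]+.5)*s-.5
        cv2.polylines(big,[np.round(q*8).astype(int).reshape(-1,1,2)],True,col,1,cv2.LINE_AA,3)
    if disc is not None:
        dr(circ(disc,.03,.06),(255,0,255)); dr(circ(disc,.0225,.06),(0,255,255))
    if knob is not None:
        dr(circ(knob,.017,.063),(0,255,0)); dr(circ(knob,.017,.072),(0,255,0))
        c=np.array([knob[0],knob[1],.1])
        R=cv2.Rodrigues(C[n]['rvec'])[0]
        dr(c+.012*(np.cos(t)[:,None]*R[0]+np.sin(t)[:,None]*R[1]),(255,255,0))
    return np.hstack([raw,big])
E
python3 - <<'E'
from h import *
a=cv2.imread("pics/side0.png")[:,:,::-1];b=cv2.imread("pics/top0.png")[:,:,::-1]
# ball
bs=onz("side",[[283.6-.1,251.5]],.1)[0]; bt=onz("top",[[264.9,206.1]],.1)[0]
# disc: white-ish
ds=onz("side",[[250+193/5,235+170/5]],.06)[0]; dt=onz("top",[[227+(588-400)/5,177+175/5]],.06)[0]
print(bs,bt,ds,dt, bs-ds,bt-dt)
o1=overlay(a,"side",(288,265),25,8,ds,bs,0); o2=overlay(b,"top",(265,212),18,11,dt,bt,0)
o2=cv2.resize(o2,(800,400)) if 0 else o2
cv2.imwrite("pics/o1.png",o1);cv2.imwrite("pics/o2.png",o2)
E
```

```text
[0.52927328 0.19164277 0.1       ] [0.52852207 0.19210506 0.1       ] [0.51459857 0.19805759 0.06      ] [0.51513429 0.19763421 0.06      ] [ 0.01467471 -0.00641482  0.04      ] [ 0.01338778 -0.00552915  0.04      ]
```

View pics/o1.png

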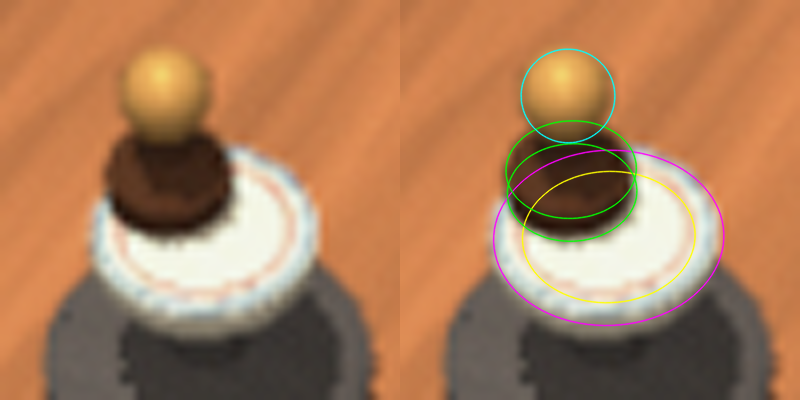

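View pics/o2.png

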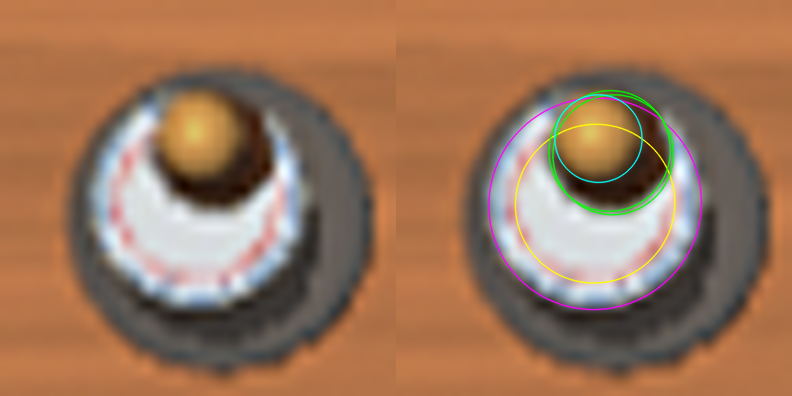

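```bash
python3 - <<'E'
from h import *
for z in(0,.2): print(onz("top",[[460,125],[500,190],[576,140],[420,185],[470,310],[560,300]],z).round(3))
E
```

```text
[[ 0.804 -0.454  0.   ]
 [ 0.58  -0.576  0.   ]
 [ 0.751 -0.868  0.   ]
 [ 0.601 -0.306  0.   ]
 [ 0.191 -0.451  0.   ]
 [ 0.209 -0.76   0.   ]]
[[ 0.742 -0.385  0.2  ]
 [ 0.549 -0.49   0.2  ]
 [ 0.696 -0.741  0.2  ]
 [ 0.567 -0.257  0.2  ]
 [ 0.215 -0.382  0.2  ]
 [ 0.231 -0.648  0.2  ]]
```

Request:
servo_tool --series '[{"travel": [0, 0, -0.03], "angular": [0, 0, 0]}, {"travel": [0, 0, -0.03], "angular": [0, 0, 0]}]' --claw 0

```text
time: 0.3
position: [0.1439, -0.6329, 0.2924]
tool_rot: [-3.118, -0.35, 0.001]
ft_force: [0.1, -0.6, 0.2]
grip_width: 0.897
```

Request:
servo_tool --series '[{"travel": [0.035, -0.022, -0.005], "angular": [0, 0, -0.075]}, {"travel": [0.035, -0.022, -0.005], "angular": [0, 0, -0.075]}, {"travel": [0.04, -0.022, 0], "angular": [0, 0, -0.075]}, {"travel": [0.045, -0.002, 0], "angular": [0, 0, -0.08]}, {"travel": [0.045, -0.002, 0], "angular": [0, 0, -0.08]}]'

```text
time: 0.8
position: [0.3081, -0.4912, 0.3035]
tool_rot: [2.996, 0.946, -0.0]
ft_force: [0.7, -1.6, 0.1]
grip_width: 0.446
```

Request:
servo_tool --series '[{"travel": [0.047, -0.002, 0], "angular": [0, 0, -0.08]}, {"travel": [0.047, -0.002, 0], "angular": [0, 0, -0.08]}, {"travel": [0.047, -0.002, 0], "angular": [0, 0, -0.08]}, {"travel": [0.047, -0.002, 0], "angular": [0, 0, -0.08]}, {"travel": [0.047, -0.002, 0], "angular": [0, 0, -0.08]}]'

```text
time: 1.3
position: [0.4691, -0.3213, 0.303]
tool_rot: [-2.747, -1.523, 0.0]
ft_force: [1.4, -0.4, -0.2]
grip_width: 0.031
```

```bash
python3 - <<'E'
import numpy as np
p=np.array([.471,-.318]);g=np.array([.565,.178]);n=12;d=(g-p)/n;psi=np.radians(57.8)
for i in range(n):
    print((round(d@[np.cos(psi),np.sin(psi)],4)),round(d@[np.sin(psi),-np.cos(psi)],4)); psi+=.146
print(np.degrees(psi))
E
```

```text
0.0392 -0.0154
0.041 -0.0095
0.0419 -0.0035
0.042 0.0027
0.0412 0.0087
0.0394 0.0146
0.0369 0.0202
0.0336 0.0254
0.0295 0.03
0.0248 0.034
0.0196 0.0372
0.014 0.0397
158.18220570692017
```

Request:
servo_tool --series '[{"travel": [0.039, -0.0155, 0], "angular": [0, 0, -0.146]}, {"travel": [0.041, -0.0095, 0], "angular": [0, 0, -0.146]}, {"travel": [0.042, -0.0035, 0], "angular": [0, 0, -0.146]}, {"travel": [0.042, 0.0025, 0], "angular": [0, 0, -0.146]}, {"travel": [0.041, 0.0085, 0], "angular": [0, 0, -0.146]}]'

```text
time: 1.8
position: [0.5066, -0.1146, 0.3032]
tool_rot: [-2.02, -2.406, 0.001]
ft_force: [0.4, 0.4, 0.1]
grip_width: 0.001
```

Request:
servo_tool --series '[{"travel": [0.0395, 0.0145, 0], "angular": [0, 0, -0.146]}, {"travel": [0.037, 0.02, 0], "angular": [0, 0, -0.146]}, {"travel": [0.0335, 0.0255, 0], "angular": [0, 0, -0.146]}, {"travel": [0.0295, 0.03, 0], "angular": [0, 0, -0.146]}, {"travel": [0.025, 0.034, 0], "angular": [0, 0, -0.146]}]'

```text
time: 2.3
position: [0.5455, 0.092, 0.3033]
tool_rot: [1.029, 2.968, -0.001]
ft_force: [0.9, 1.3, -0.6]
grip_width: 0.005
```

Request:
servo_tool --series '[{"travel": [0.0195, 0.037, 0], "angular": [0, 0, -0.146]}, {"travel": [0.014, 0.0395, 0], "angular": [0, 0, -0.146]}, {"travel": [0, 0, 0], "angular": [0, 0, 0]}, {"travel": [0, 0, 0], "angular": [0, 0, 0]}]'

```text
time: 2.7
position: [0.5606, 0.1739, 0.3029]
tool_rot: [-0.591, -3.084, 0.0]
ft_force: [-0.2, 0.2, -0.4]
grip_width: 0.005
```

Request:
servo_tool --series '[{"travel": [-0.008, 0.0055, 0], "angular": [0, 0, 0]}, {"travel": [0, 0, 0.05], "angular": [0, 0, 0]}, {"travel": [0, 0, 0.05], "angular": [0, 0, 0]}, {"travel": [0, 0, 0.05], "angular": [0, 0, 0]}, {"travel": [0, 0, 0.03], "angular": [0, 0, 0]}]'

```text
time: 3.2
position: [0.5697, 0.1714, 0.1193]
tool_rot: [-0.6, -3.08, 0.006]
ft_force: [0.7, -0.0, 0.6]
grip_width: 0.007
```

```bash
python3 - <<'E'
from h import *
s=ctrl.get_state(); print(s['position'],s['tool_rot'])
a=ctrl.get_image("side");b=ctrl.get_image("top")
cv2.imwrite("pics/side1.png",a[:,:,::-1]);cv2.imwrite("pics/top1.png",b[:,:,::-1])
cv2.imwrite("pics/c1.png",np.hstack([cv2.resize(np.ascontiguousarray(x[:,:,::-1]),(400,400)) for x in (a[220:300,245:325],b[172:252,225:305])]))
E
```

```text
[0.56971517 0.17140213 0.11932265] [-0.6003281  -3.08018585  0.00550296]
```

View pics/c1.png

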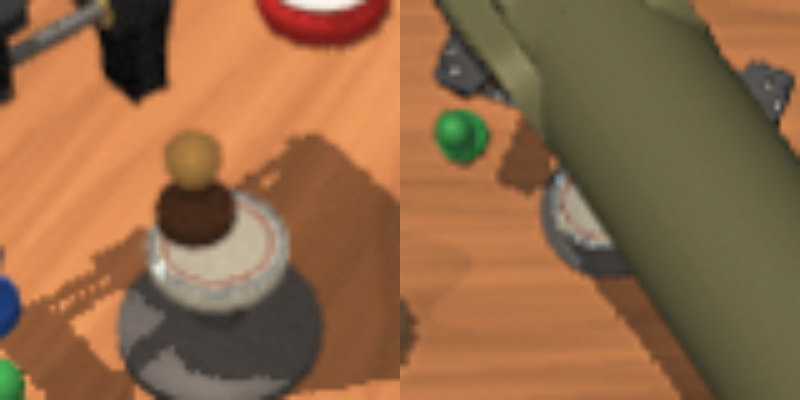

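Request:
servo_tool --series '[{"travel": [0, 0.002, 0.015], "angular": [0, 0, 0]}, {"travel": [0, 0.002, 0.015], "angular": [0, 0, 0]}, {"travel": [0, 0, 0.013], "angular": [0, 0, 0]}, {"travel": [0, 0, 0], "angular": [0, 0, 0]}, {"travel": [0, 0, 0], "angular": [0, 0, 0]}]'

```text
time: 3.8
position: [0.5722, 0.1788, 0.0807]
tool_rot: [0.594, 3.085, -0.0]
ft_force: [-0.1, 0.6, 0.1]
grip_width: 0.006
```

```bash
cat > look.py <<'E'
from h import *
import sys
s=ctrl.get_state(); p=s['position']; print(s['time'],p.round(4),s['tool_rot'].round(3),s['ft_force'].round(2))
a=ctrl.get_image("side"); cv2.imwrite(f"pics/{sys.argv[1]}f.png",a[:,:,::-1])
R=cv2.Rodrigues(s['tool_rot'])[0]
x0,y0,w,sc=285,262,25,16
big=cv2.resize(np.ascontiguousarray(a[y0-w-5:y0+w-5+0,x0-w:x0+w,::-1]),None,fx=sc,fy=sc,interpolation=cv2.INTER_CUBIC)[:600]
cv2.imwrite(f"pics/{sys.argv[1]}.png",big)
f=[p+R@np.array([sx*.0095,sy*.015,.011]) for sx,sy in((1,1),(1,-1),(-1,-1),(-1,1))]
print("tip px in crop",((proj("side",f)-[x0-w,y0-w-5]+.5)*sc).round())
E
python3 look.py s2
```

```text
3.8 [0.5722 0.1788 0.0807] [ 0.594  3.085 -0.   ] [-0.1   0.56  0.12]
tip px in crop [[113. 393.]
 [294. 287.]
 [208. 208.]
 [ 29. 312.]]
```

View pics/s2.png

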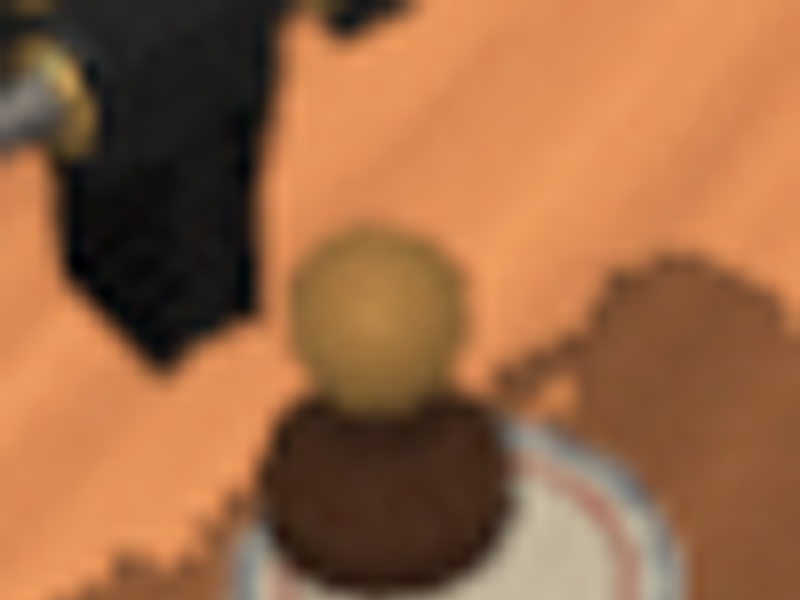

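Request:
servo_tool --series '[{"travel": [0.002, -0.0015, 0.0035], "angular": [0, 0, 0]}, {"travel": [0.003, -0.0015, 0], "angular": [0, 0, 0]}, {"travel": [0.003, 0, 0], "angular": [0, 0, 0]}, {"travel": [0.002, 0, 0], "angular": [0, 0, 0]}, {"travel": [0.002, 0, 0], "angular": [0, 0, 0]}]'

```text
time: 4.35
position: [0.5597, 0.1804, 0.0772]
tool_rot: [0.594, 3.085, -0.0]
ft_force: [-0.2, 0.5, -0.5]
grip_width: 0.0
```

Request:
servo_tool --series '[{"travel": [0.001, 0, 0], "angular": [0, 0, 0]}, {"travel": [0.001, 0, 0], "angular": [0, 0, 0]}, {"travel": [0, 0, 0], "angular": [0, 0, 0]}, {"travel": [0, 0, 0], "angular": [0, 0, 0]}, {"travel": [0, 0, 0], "angular": [0, 0, 0]}]'

```text
time: 4.85
position: [0.5581, 0.181, 0.077]
tool_rot: [0.595, 3.085, -0.0]
ft_force: [0.6, -0.8, -0.4]
grip_width: 0.008
```

```bash
python3 look.py s3
```

```text
4.85 [0.5581 0.181  0.077 ] [ 0.595  3.085 -0.   ] [ 0.64 -0.78 -0.37]
tip px in crop [[197. 461.]
 [377. 354.]
 [291. 273.]
 [112. 379.]]
```

View pics/s3.png

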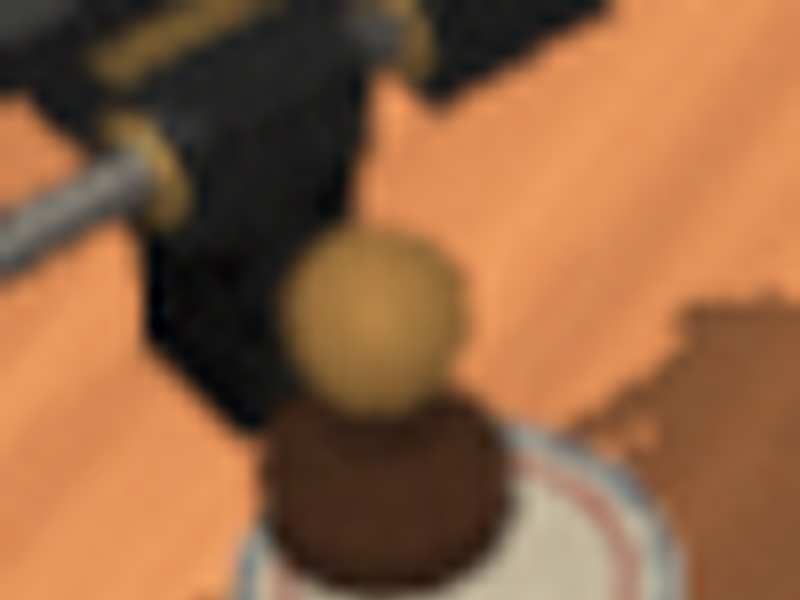

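Request:
servo_tool --series '[{"travel": [0.0015, 0, 0], "angular": [0, 0, 0]}, {"travel": [0.0015, 0, 0], "angular": [0, 0, 0]}, {"travel": [0.0015, 0, 0], "angular": [0, 0, 0]}, {"travel": [0.0015, 0, 0], "angular": [0, 0, 0]}, {"travel": [0.0015, 0, 0], "angular": [0, 0, 0]}]'

```text
time: 5.4
position: [0.5509, 0.1839, 0.077]
tool_rot: [0.595, 3.085, -0.0]
ft_force: [0.3, -0.6, 0.8]
grip_width: 0.009
```

```bash
sed -i 's/x0,y0,w,sc=285,262,25,16/x0,y0,w,sc=287,268,25,12/; s/\[:600\]//' look.py; python3 look.py s4
```

```text
5.4 [0.5509 0.1839 0.077 ] [ 0.595  3.085 -0.   ] [ 0.34 -0.59  0.81]
tip px in crop [[151. 299.]
 [286. 218.]
 [220. 157.]
 [ 86. 237.]]
```

View pics/s4.png

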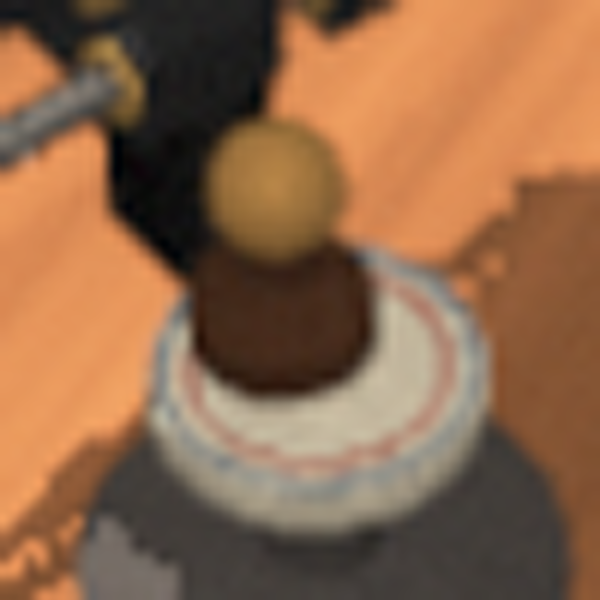

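```bash
cat > fit.py <<'E'
from h import *
# usage: ringL ringR ringB ballx bally in crop px
import sys
x0,y0,w,sc=287,268,25,12
L,Rr,B,bx,by=map(float,sys.argv[1:6])
f=lambda q:(q-[x0-w,y0-w-5]+.5)*sc-.5
from scipy.optimize import least_squares
def res(c):
    q=f(proj("side",circ(c,.0225,.06))); return [q[:,0].min()-L,q[:,0].max()-Rr,q[:,1].max()-B]
r=least_squares(res,[.515,.198],diff_step=1e-3); print("disc",r.x,r.fun)
kb=onz("side",[(np.array([bx,by])+.5)/sc-.5+[x0-w,y0-w-5]],.1)[0,:2]
o=kb-r.x; ps=np.radians(158.2); print("knob",kb,"off mm",o*1e3,"along push",1e3*o@[np.cos(ps),np.sin(ps)],"tool y",1e3*o@[np.sin(ps),-np.cos(ps)])
print("ball target crop px", f(proj("side",[r.x[0],r.x[1],.1])))
E
python3 fit.py 188 454 467 274 190
```

```text
disc [0.51631123 0.19634465] [ 3.74884543 -3.75425212  0.15713741]
knob [0.52508913 0.19528764] off mm [ 8.77789576 -1.05700581] along push -8.542689762297286 tool y 2.2784132320803665
ball target crop px [[315.75616709 212.29078887]]
```

Request:
servo_tool --series '[{"travel": [-0.006, 0, 0], "angular": [0, 0, 0]}, {"travel": [0, 0.005, 0], "angular": [0, 0, -0.13]}, {"travel": [0, 0.0045, 0], "angular": [0, 0, -0.13]}, {"travel": [0, 0, 0], "angular": [0, 0, 0]}, {"travel": [0, 0, 0], "angular": [0, 0, 0]}]'

```text
time: 5.95
position: [0.5597, 0.1904, 0.0769]
tool_rot: [-0.195, -3.135, -0.0]
ft_force: [-0.2, 0.0, 0.4]
grip_width: 0.002
```

```bash
python3 look.py s5
```

```text
5.95 [0.5597 0.1904 0.0769] [-0.195 -3.135 -0.   ] [-0.18  0.04  0.43]
tip px in crop [[113. 310.]
 [219. 207.]
 [134. 161.]
 [ 29. 263.]]
```

View pics/s5.png

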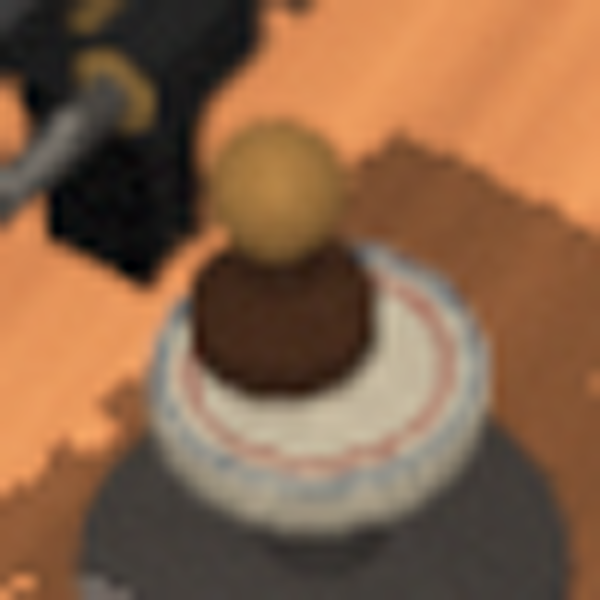

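```bash
python3 fit.py 188 454 467 278 190;python3 fit.py 188 454 464 278 190
```

```text
disc [0.51631123 0.19634465] [ 3.74884543 -3.75425212  0.15713741]
knob [0.52449176 0.19496392] off mm [ 8.18052227 -1.38073106] along push -8.10825809361608 tool y 1.7559936267783773
ball target crop px [[315.75616709 212.29078887]]
disc [0.5166414  0.19576713] [ 3.81157144 -3.81707145  0.1597909 ]
knob [0.52449176 0.19496392] off mm [ 7.85035197 -0.80321107] along push -7.587227293677606 tool y 2.1695981246838913
ball target crop px [[315.7599829  209.38037513]]
```

Request:
servo_tool --series '[{"travel": [0.003, 0, 0], "angular": [0, 0, 0]}, {"travel": [0.002, 0, 0], "angular": [0, 0, 0]}, {"travel": [0.0015, 0, 0], "angular": [0, 0, 0]}, {"travel": [0.0015, 0, 0], "angular": [0, 0, 0]}, {"travel": [0.0015, 0, 0], "angular": [0, 0, 0]}]'

```text
time: 6.5
position: [0.5502, 0.1916, 0.0771]
tool_rot: [0.19, 3.135, -0.0]
ft_force: [0.6, 0.2, -0.9]
grip_width: 0.006
```

Request:
servo_tool --series '[{"travel": [0.0015, 0, 0], "angular": [0, 0, 0]}, {"travel": [0.0015, 0, 0], "angular": [0, 0, 0]}, {"travel": [0.001, 0, 0], "angular": [0, 0, 0]}, {"travel": [0, 0, 0], "angular": [0, 0, 0]}, {"travel": [0, 0, 0], "angular": [0, 0, 0]}]'

```text
time: 7.0
position: [0.5461, 0.1923, 0.077]
tool_rot: [-0.19, -3.136, 0.0]
ft_force: [0.1, 0.7, 0.3]
grip_width: 0.006
```

```bash
python3 look.py s6
```

```text
7.0 [0.5461 0.1923 0.077 ] [-0.19  -3.136  0.   ] [0.08 0.75 0.31]
tip px in crop [[175. 345.]
 [280. 240.]
 [194. 194.]
 [ 89. 297.]]
```

View pics/s6.png

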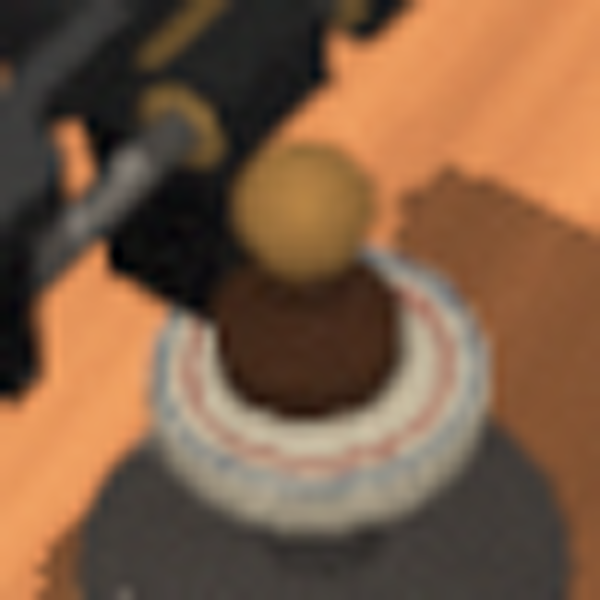

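```bash
python3 fit.py 188 454 467 303 210;python3 fit.py 188 454 464 303 210
```

```text
disc [0.51631123 0.19634465] [ 3.74884543 -3.75425212  0.15713741]
knob [0.51847015 0.19691865] off mm [2.15891612 0.57399476] along push -1.791359829369972 tool y 1.3346980062543479
ball target crop px [[315.75616709 212.29078887]]
disc [0.5166414  0.19576713] [ 3.81157144 -3.81707145  0.1597909 ]
knob [0.51847015 0.19691865] off mm [1.82874582 1.15151475] along push -1.2703290294315 tool y 1.7483025041598623
ball target crop px [[315.7599829  209.38037513]]
```

Request:
servo_tool --series '[{"travel": [0.001, 0, 0], "angular": [0, 0, 0]}, {"travel": [0.001, 0, 0], "angular": [0, 0, 0]}, {"travel": [0, 0, 0], "angular": [0, 0, 0]}, {"travel": [0, 0, 0], "angular": [0, 0, 0]}]'

```text
time: 7.45
position: [0.5441, 0.1925, 0.077]
tool_rot: [-0.19, -3.136, 0.0]
ft_force: [-0.2, -0.0, -0.8]
grip_width: 0.002
```

Request:
servo_tool --series '[{"travel": [-0.01, 0, 0], "angular": [0, 0, 0]}, {"travel": [-0.02, 0, 0], "angular": [0, 0, 0]}, {"travel": [-0.03, 0, 0], "angular": [0, 0, 0]}, {"travel": [0, 0, -0.04], "angular": [0, 0, 0]}, {"travel": [0, 0, -0.05], "angular": [0, 0, 0]}]'

```text
time: 7.95
position: [0.6034, 0.1836, 0.1645]
tool_rot: [-0.192, -3.129, 0.001]
ft_force: [1.0, 0.5, 0.4]
grip_width: 0.003
```

Request:
servo_tool --series '[{"travel": [0, -0.05, -0.05], "angular": [0, 0, 0]}, {"travel": [0, -0.05, -0.03], "angular": [0, 0, 0]}, {"travel": [0, -0.05, 0], "angular": [0, 0, 0]}, {"travel": [0, -0.05, 0], "angular": [0, 0, 0]}, {"travel": [0, 0, 0], "angular": [0, 0, 0]}]'

```text
time: 8.45
position: [0.5828, -0.003, 0.2278]
tool_rot: [-0.212, -3.134, 0.009]
ft_force: [0.4, -0.9, 0.6]
grip_width: 0.006
```

```bash
python3 look.py s7; python3 - <<'E'
from h import *
b=ctrl.get_image("top");cv2.imwrite("pics/t7f.png",b[:,:,::-1])
cv2.imwrite("pics/t7.png",cv2.resize(np.ascontiguousarray(b[192:232,245:285,::-1]),(600,600),interpolation=cv2.INTER_CUBIC))
E
```

```text
8.45 [ 0.5828 -0.003   0.2278] [-0.212 -3.134  0.009] [ 0.35 -0.94  0.64]
tip px in crop [[  524. -1004.]
 [  620. -1081.]
 [  537. -1116.]
 [  440. -1040.]]
```

View pics/s7.png

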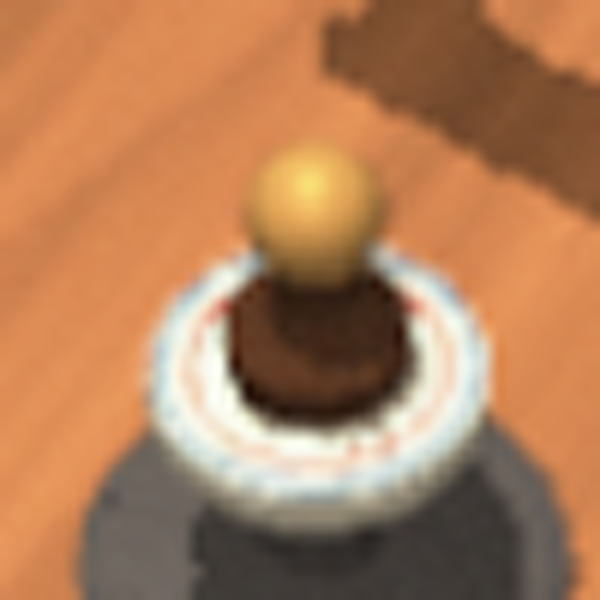

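View pics/t7f.png

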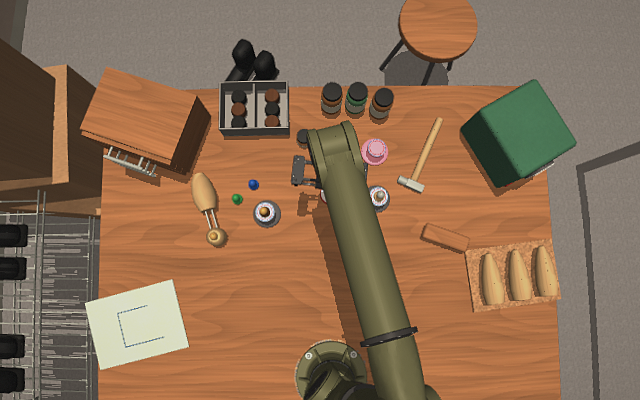

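View pics/t7.png

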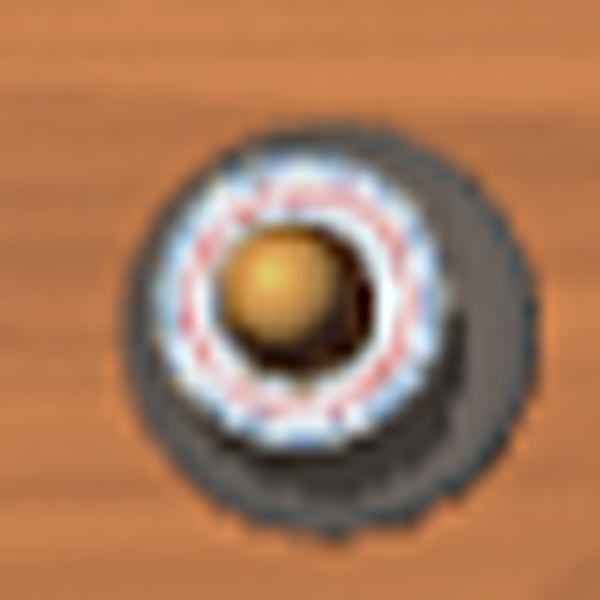

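```bash
python3 fit.py 188 454 467 315 213; python3 - <<'E'
from h import *
f=lambda q:(np.array(q,float)+.5)/15-.5+[245,192]
d=onz("top",f([[300,300]]),.06)[0];k=onz("top",f([[277,283]]),.1)[0];m=onz("top",f([[297,299]]),.0675)[0]
print(d,(k-d)*1e3,(m-d)*1e3)
E
```

```text
disc [0.51631123 0.19634465] [ 3.74884543 -3.75425212  0.15713741]
knob [0.51634318 0.19654614] off mm [0.03194695 0.20148613] along push 0.045163177280926094 tool y 0.19894108663912075
ball target crop px [[315.75616709 212.29078887]]
[0.5165941  0.19783284 0.06      ] [-1.00757462  0.07534851 40.        ] [-0.63084375 -0.23280199  7.5       ]
```

Both cameras put the knob within about 1 mm of the disc's centre, so I'm handing in.

```bash
python3 -c "
from bench import ctrl
print(ctrl.close_job(), ctrl.get_state()['time'])"
```

```text
the job is handed in; nothing more can be done
the job is handed in; nothing more can be done
```

I centred the brass-headed knob on its disc and handed the job in at about 8.5 s of the 38 s allowed. With the gripper closed, I nudged it slowly at the foot band in three small pushes. I turned the finger about 15° after the first push to correct the direction, then backed off clear.

- **Centring:** the last pictures show the knob upright. The side camera puts it about 0.2 mm off the disc's centre. The top camera says about 1 mm by the ball and 0.7 mm by the foot band. The limit is 5 mm, and the difference is within the calibration error.
- **Forces:** the wrist readings at the end of each move call stayed within noise, about 2 N. I did not measure the contact force on the knob directly.
- **Other objects:** the steel-headed knob, stands and bystanders look unmoved in the last top picture. The arm hid part of the tin and the jar there, and I did not measure any of them. The finger only ever came near the brass-headed knob.

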